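# Put the film cans away in the slant-front film safe

## Task

Put the film away: pull the film safe's front door down open, and stand every film can on the counter upright inside the safe with its lid pressed fully home. Then push the door back up until it is fully shut, and only then press the red-padded hasp lever down until its detent holds it; leave everything else on the counter where it is.

Things in the scene. Friction and masses are not known exactly. Their poses are not given: they have to be found in the camera images.
- safe: Film safe: fixed grey steel slant-front box, 122 deep (x), 308 wide (y). Origin on the counter under the middle of the door hinge; +x to its back, +y along the hinge to the hasp side, z up. Walls 4 thick: front 65 high, back 131, sides slope between. With the door open its inside (x 4 to 118, y -150 to 150, floor z 4) is open from above. Hasp bracket outside at y 155 to 187.
- hinge (a point): middle of the door's hinge line on the safe, 65 above the counter; the hinge axis is the safe's y axis.
- safe_floor (a point): middle of the safe's inner floor (safe frame 61, 0, 4).
- door (a joint): angle of the bottom-hinged door, rad: 0 = shut, leaning back over the opening at 30 degrees above level; 2.0 = fully open, leaning forward towards the robot at about 35 degrees above level. A stiff hinge: it stays where it is left (about 2 to 4 N at the tab). Grey plate 140 x 308 x 4.
- door_tab (a point): middle of the red pull tab that sticks out in the plane of the door beyond the middle of its free edge: 43 long, 30 wide (along the hinge), 8 thick. The point lies 165 from the hinge line. Pinched across its 30 mm width (fingers closing along the hinge) it pivots between the pads as the door swings.
- hasp (a joint): angle of the sprung hasp lever on the safe's +y flank, rad: 0 = raised (30 degrees above level), 0.75 = fully down. A spring pushes it up until about 0.55, beyond which the detent snaps it down and holds it. Needs about 8 N at the pad.
- hasp_pad (a point): top of the red press pad (32 x 28) at the free end of the hasp lever, 85 from its pivot; the arm points to the safe's -x. The pivot lies in the safe's frame at (115, 171.5, 118). The pad goes from about 166 above the counter (raised) to about 105 (down).
- can1: film can 1: aluminium can with a yellow band, 54 diameter, body 48 high, standing on the counter; origin at the centre of its underside, z up. 230 g. With its lid home it is 56 high, at most 64 with the lid proud. Absent (None) in some starts.
- lid1 (a joint): how far the black press-in lid (52 diameter, 8 thick) of can 1 is pressed in, m: 0 = stands 8 mm proud (an orange collar shows), 0.008 = fully home. Takes about 6 N straight down; it cannot come off.
- can2: film can 2: aluminium can with a yellow band, 54 diameter, body 48 high, standing on the counter; origin at the centre of its underside, z up. 230 g. With its lid home it is 56 high, at most 64 with the lid proud. Absent (None) in some starts.
- lid2 (a joint): how far the black press-in lid (52 diameter, 8 thick) of can 2 is pressed in, m: 0 = stands 8 mm proud (an orange collar shows), 0.008 = fully home. Takes about 6 N straight down; it cannot come off.
- can3: film can 3: aluminium can with a yellow band, 54 diameter, body 48 high, standing on the counter; origin at the centre of its underside, z up. 230 g. With its lid home it is 56 high, at most 64 with the lid proud. Absent (None) in some starts.
- lid3 (a joint): how far the black press-in lid (52 diameter, 8 thick) of can 3 is pressed in, m: 0 = stands 8 mm proud (an orange collar shows), 0.008 = fully home. Takes about 6 N straight down; it cannot come off.
- can4: film can 4: aluminium can with a yellow band, 54 diameter, body 48 high, standing on the counter; origin at the centre of its underside, z up. 230 g. With its lid home it is 56 high, at most 64 with the lid proud. Absent (None) in some starts.
- lid4 (a joint): how far the black press-in lid (52 diameter, 8 thick) of can 4 is pressed in, m: 0 = stands 8 mm proud (an orange collar shows), 0.008 = fully home. Takes about 6 N straight down; it cannot come off.
- lens_cap: Bystander: chrome lens mount cap, disc 62 diameter, 20 high; origin at its underside.
- winding_key: Bystander: black enamel winding key, 100 long, 16 high; origin at its underside.
- slide_frame: Bystander: clear acrylic slide frame, 100 square, 8 high; origin at its underside.
- lamp_cover: Bystander: ruby red lamp cover, 90 diameter, 75 high; origin at its underside.
- loupe: Bystander: black loupe, 52 diameter, 50 high; origin at its underside.
- film_reel: Bystander: white film reel, 90 diameter, 38 high; origin at its underside.

How it is judged:
On the way, in this order (a step that is already met when the one before it is completed fails the run):
1. the door is pulled down open (beyond 1.5 rad) (value of joint door above 1.5 rad), for 0.2 s.
2. every can stands upright in the safe with its lid fully home (x of can1 in the frame of safe between 0.02 and 0.102 m and y of can1 in the frame of safe between -0.135 and 0.135 m and z of each of can1, can2, can3, can4 in the frame of safe below 0.012 m and angle between each of can1, can2, can3, can4's own z axis and vertical below 0.15 rad and value of joint each of lid1, lid2, lid3, lid4 above 0.0065 m and x of can2 in the frame of safe between 0.02 and 0.102 m and y of can2 in the frame of safe between -0.135 and 0.135 m and x of can3 in the frame of safe between 0.02 and 0.102 m and y of can3 in the frame of safe between -0.135 and 0.135 m and x of can4 in the frame of safe between 0.02 and 0.102 m and y of can4 in the frame of safe between -0.135 and 0.135 m), for 0.2 s.
3. the door is shut (all of step 2 and value of joint door below 0.06 rad), for 0.2 s.
4. the hasp is down and held by its detent (value of joint hasp above 0.68 rad and value of joint door below 0.06 rad), for 0.2 s.
At the end, for the whole second after the job is handed in: All cans present stand upright (within 0.15 rad) on the safe's floor, at rest, lids pressed in at least 6.5 of 8 mm; door within 0.06 rad of shut; hasp held down beyond 0.68 of 0.75 rad; robot clear (all of step 2 and all of step 4 and linear speed of each of can1, can2, can3, can4 below 0.03 m/s); the robot touches nothing.
It fails at once if a bystander is shoved more than 5 cm from its place (distance of any of lens_cap, winding_key, slide_frame, lamp_cover, loupe, film_reel from where it was at the start of the episode above 0.05 m).
Of can1, can2, can3, can4 only 2 to 4 are there at a start; the rules pass over those that are not, and their reading is None.
At some moment in a run one of can1, can2, can3, can4 may be knocked a few centimetres aside while the robot is not near it.
It also fails if it takes over 210 s, if anything falls off the work surface, if the arm or the gripper's body presses on something with over 40 N, if the wrist force passes 120 N, or if a joint passes its speed limit or range.

## Robot

A 6-joint arm with a two-finger parallel gripper is mounted at the origin on the work surface. World frame = base frame: x ahead of the robot, y to its left, z up, the work surface at z = 0. Lengths are in m, angles in rad, forces in N, time in s.
With the tool pointing down it reaches from about 0.35 to 0.775 m from the base axis. Payload 5.5 kg.
Tool frame: the origin (TCP) lies between the finger pads; the fingertips stand 8 mm ahead of it and the grasp point (between the pads) lies 11 mm behind it; z points along the fingers, y is the line along which they close (so a half turn about z gives the same grasp; the last joint's range is limited). The gripper opens to 85 mm and grips with 20 to 120 N. Pads are 22 mm wide; open, the fingers measure 114 mm over their backs; the gripper's body (76 mm by 85 mm) begins 54 mm behind the grasp point. The pads swing forward as they close: fully open they stand 13 mm farther back than shut.
Start: joints at [-1.274, 0.313, 0.046, 1.304, 0, 1.431], TCP at [0.243, -0.521, 0.239] pointing down, gripper open.
Joint ranges: [-2.76, 2.76], [-0.86, 1.69], [-1.03, 1.26], [-2.2, 2.34], [-1.47, 1.5], [-3.14, 3.14]. Speed limits (rad/s): [2.57, 2.57, 3.14, 3.14, 3.14, 3.14].

## Interface

Orientations are given as a unit quaternion [w, x, y, z].
In Python, from workcell import env gives the robot as it stands.
- The arm moves only by the tool move_arm, never from a script. Its argument "moves" is one flat list of numbers, 5 for each row, row after row: the shift along the world's x, y, z in m, then the turn about the world's z in rad, then the finger opening in m, from 0 to 0.0854. A call has 1 to 12 rows; each row is the pose to reach, as a shift and turn from the pose commanded when the call began; what a row does not reach only later rows make up. A row lasts 1/12 s, in which the tool goes at most 41.7 mm and 7.16 degrees, less where a joint would pass 70% of its speed; a pose out of reach is approached as far as the arm can. A call with a gripper value outside its range is refused whole. The fingers move at their own pace and stop on an object; "newtons" is the grip in N (left out, the last holds). Time passes only in rows, so rows that repeat a pose let the fingers close. It gives the time, the measured TCP pose, the force, the opening and the grip force at its end, in the units of the state.
- env.get_state(): the state, without advancing time (a new reading comes with each control period).
- env.read_camera(name): name is "side" or "top" or "wrist"; returns a dict with "pixels" (480x640x3 uint8, red, green, blue), "camera_matrix" (3x3 intrinsics, pixels), "rvec" (rotation vector, rad) and "tvec" (3), from world to camera coordinates, as OpenCV has them. Camera axes: x right, y down, z forward; pixel columns grow to the right and rows downward; lengths in m; the calibration is good to about 2 mm. A picture is of the moment at which its call begins. There is no depth.
- env.hand_in(): hands the job in; it is judged then, once.
The state is a dict: "clock": time; "joint_pos": joint angles; "qvel": joint speeds; "tau": joint torques, N m; "tcp_pos": TCP position; "orientation": TCP orientation; "wrist_force": force on the tool from outside, world axes, zero at the start; "ft_torque": the same for the moment, N m; "finger_gap": finger opening in m; "grip_force": force on a finger pad.
Only numpy, scipy, OpenCV 4.12 (cv2) and the standard library are available. Lean on these libraries where they do the work, as an engineer would, in place of code of your own. Each camera call takes 0.05 s, during which the arm holds its last target. There are 200 camera calls.

## Working session

There is one attempt and no reset: what is moved stays moved. The work goes in short steps, Python scripts to look and compute and a tool call to move; the robot and the scene stay as the last step left them, time stands still between calls to the robot, and variables do not carry over. Pictures are saved under pics/ and viewed, at most 14 in all, crops included, and the job is handed in when it is done.

Besides the shell and the picture viewer there is one more tool, called after ">>>" as a command line: name --argument value ..., lists and objects as JSON in quotes. move_arm: Moves the arm, as the interface text tells. Its arguments: {"type":"object","properties":{"moves":{"type":"array"},"newtons":{"type":"number"}},"required":["moves"]}

```bash
mkdir -p pics; ls; cat > h.py <<'E'
import numpy as np, cv2
from workcell import env
def cam(n):
    c=env.read_camera(n); R=cv2.Rodrigues(np.array(c['rvec'],float))[0]; t=np.array(c['tvec'],float).ravel()
    return dict(img=np.array(c['pixels']),K=np.array(c['camera_matrix'],float),R=R,t=t,C=-R.T@t)
def save(c,f): cv2.imwrite('pics/'+f,cv2.cvtColor(c['img'],cv2.COLOR_RGB2BGR))
def ray(c,u,v): 
    d=c['R'].T@np.linalg.inv(c['K'])@np.array([u,v,1.]); return d/np.linalg.norm(d)
def onz(c,u,v,z):
    d=ray(c,u,v); return c['C']+d*(z-c['C'][2])/d[2]
def tri(c1,p1,c2,p2):
    A=[];b=[]
    for c,p in((c1,p1),(c2,p2)):
        d=ray(c,*p);M=np.eye(3)-np.outer(d,d);A.append(M);b.append(M@c['C'])
    return np.linalg.solve(A[0]+A[1],b[0]+b[1])
def proj(c,P):
    q=c['K']@(c['R']@np.array(P,float)+c['t']); return q[:2]/q[2]
E
python3 - <<'E'
from h import *
for n in('top','side'):
    c=cam(n);save(c,n+'0.png');print(n,c['C'],ray(c,320,240))
E
```

```text
pics
top [0.45883872 0.05663863 1.20491282] [ 0.07466858 -0.0074452  -0.99718061]
side [0.40710205 1.00668427 0.89057718] [ 0.12476893 -0.76253903 -0.63479677]
```

View pics/top0.png

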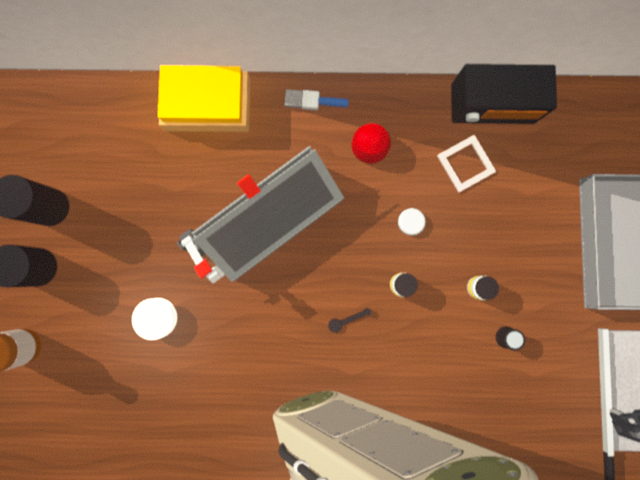

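View pics/side0.png

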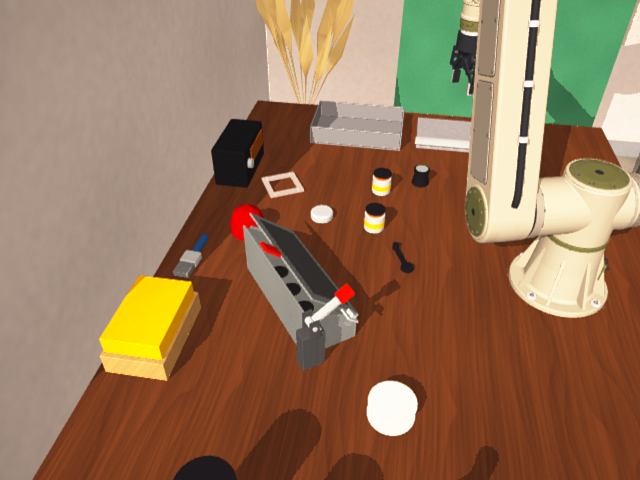

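The top view shows two cans at about (403,285) and (482,288). The loupe is at (512,338), the key at (350,321), the reel at (154,319), the tab at (249,186) and the hasp pad at (204,268). The side view shows the tab at (270,249), the pad at (345,293), and cans at (374,218) and (381,181). The robot could be hiding further cans.

```bash
cat >> h.py <<'E'
def blobs(c,lo,hi,amin=30):
    h=cv2.cvtColor(c['img'],cv2.COLOR_RGB2HSV); m=cv2.inRange(h,np.array(lo),np.array(hi))
    if lo[0]==0 and hi[0]<=6: m|=cv2.inRange(h,np.array([174,lo[1],lo[2]]),np.array([180,255,255]))
    n,_,s,ce=cv2.connectedComponentsWithStats(m)
    return [(ce[i].round(1).tolist(),s[i].tolist()) for i in range(1,n) if s[i,4]>=amin]
E
python3 - <<'E'
from h import *
t=cam('top');s=cam('side')
for n,c in(('top',t),('side',s)):
    print(n,'red',blobs(c,(0,170,110),(5,255,255)))
    print(n,'yel',blobs(c,(22,120,120),(34,255,255),15))
    print(n,'blk',[b for b in blobs(c,(0,0,0),(180,255,60),150) if b[1][4]<1500])
    print(n,'org',blobs(c,(8,200,180),(20,255,255),8))
tab=tri(t,(249,186),s,(270,249));pad=tri(t,(204,268),s,(345,293));print('tab',tab,'pad',pad,np.linalg.norm((tab-pad)[:2]))
print('can top centers', onz(t,403,285,.06),onz(t,482,288,.06))
for q,z in(((313,150),.131),((343,197),.065),((233,279),.065)):print(q,onz(t,*q,z))
for n,q,z in(('key1',(335,326),.016),('key2',(369,311),.016),('loupe',(514,340),.05),('cap',(411,222),.02),('reel',(154,319),.038),('lamp',(371,144),.07),('frame',(467,164),.008)):print(n,onz(t,*q,z).round(3))
print('hidden', onz(t,275,400,0),onz(t,540,479,0),onz(t,320,479,0))
for u,v in((340,440),(400,475)):print(onz(s,u,v,0))
im=cv2.resize(t['img'][120:360,180:540],None,fx=2.2,fy=2.2,interpolation=cv2.INTER_CUBIC);cv2.imwrite('pics/c1.png',im[:,:,::-1])
E
```

```text
top red [([370.6, 142.7], [351, 123, 40, 41, 1261]), ([248.3, 186.0], [237, 174, 23, 24, 300]), ([202.5, 268.6], [194, 259, 17, 19, 192])]
top yel [([198.8, 91.8], [158, 65, 83, 54, 4313]), ([391.0, 282.5], [390, 277, 4, 12, 17]), ([470.5, 286.0], [468, 277, 8, 19, 43])]
top blk [([506.3, 120.8], [477, 119, 61, 5, 212]), ([624.1, 425.0], [613, 415, 27, 23, 160]), ([608.6, 467.7], [604, 453, 10, 27, 207])]
top org [([241.0, 95.5], [240, 83, 2, 26, 27]), ([158.0, 91.5], [158, 86, 1, 12, 12]), ([157.0, 110.0], [157, 105, 1, 11, 11]), ([204.4, 121.9], [197, 121, 15, 2, 16]), ([225.0, 122.0], [213, 122, 25, 1, 25])]
side red [([242.6, 219.4], [230, 204, 33, 37, 676]), ([270.3, 249.2], [260, 242, 22, 16, 167]), ([344.5, 293.2], [334, 283, 21, 21, 251])]
side yel [([470.1, 25.4], [462, 20, 16, 11, 115]), ([325.2, 54.3], [322, 40, 8, 29, 49]), ([599.1, 175.1], [570, 162, 59, 27, 974]), ([380.4, 188.2], [372, 184, 18, 8, 80]), ([373.4, 225.4], [364, 220, 20, 9, 86]), ([577.2, 246.2], [552, 236, 58, 16, 181]), ([603.6, 267.6], [601, 263, 5, 10, 19]), ([143.9, 318.0], [99, 277, 92, 83, 4546]), 
[... 655 characters left out ...]
.64364554 0.1927446  0.17451054] pad [0.47770314 0.28049225 0.16245011] 0.18771396450964442
can top centers [ 0.44752788 -0.13487635  0.06      ] [ 0.44276398 -0.30806896  0.06      ]
(313, 150) [0.72945572 0.06521926 0.131     ]
(343, 197) [ 0.64040708 -0.00200244  0.065     ]
(233, 279) [0.45680361 0.23737571 0.065     ]
key1 [0.353 0.012 0.016]
key2 [ 0.388 -0.065  0.016]
loupe [ 0.33  -0.379  0.05 ]
cap [ 0.591 -0.161  0.02 ]
reel [0.367 0.415 0.038]
lamp [ 0.76  -0.064  0.07 ]
frame [ 0.731 -0.295  0.008]
hidden [0.18576437 0.14578419 0.        ] [ 0.02036176 -0.44761114  0.        ] [0.01561811 0.04251297 0.        ]
[0.45340049 0.48772366 0.        ]
[0.34383605 0.53478998 0.        ]
```

View pics/c1.png

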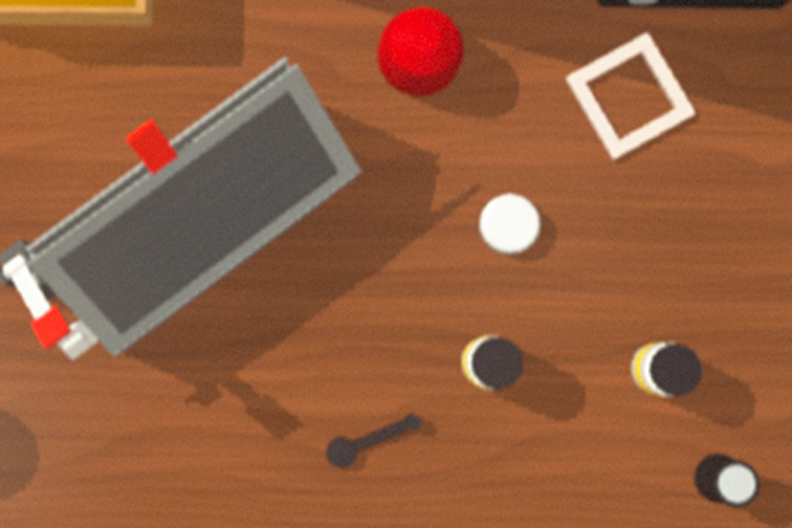

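The crop shows a gap along the back edge, so the door is slightly ajar (about 0.2 rad), which agrees with the triangulated tab at z = 174. Two cans are visible, with lid centres at about (406,284) and (487,288), plus the chrome cap and the key. The hinge is at about (0.548, 0.118) and the safe is yawed about 0.645 rad.

```bash
cat >> h.py <<'E'
H=np.array([.548,.118]);TH=.645
def S(x,y): return H+np.array([x*np.cos(TH)-y*np.sin(TH),x*np.sin(TH)+y*np.cos(TH)])
from scipy.spatial.transform import Rotation as Ro
def st():
    s=env.get_state();q=s['orientation'];M=Ro.from_quat([q[1],q[2],q[3],q[0]]).as_matrix()
    yaw=np.arctan2(M[1,1],M[0,1]); print('t',round(s['clock'],2),'tcp',np.round(s['tcp_pos'],4),'tool-y ang',round(yaw,3),'tz',M[:,2].round(2),'j6',np.round(s['joint_pos'],2),'F',np.round(s['wrist_force'],1),'gap',s['finger_gap'])
    return s
E
python3 - <<'E'
from h import *
st(); print('target tool y',TH+np.pi/2,TH-np.pi/2,'tab',S(.123,0))
c=cam('wrist');save(c,'w0.png')
E
```

```text
t 0.2 tcp [ 0.2432 -0.5207  0.2387] tool-y ang -1.134 tz [-0.  0. -1.] j6 [-1.27  0.31  0.05  1.3  -0.    1.43] F [ 0.2  0.6 -0.3] gap 0.0849809791590958
target tool y 2.2157963267948966 -0.9257963267948965 tab [0.64628927 0.19194741]
```

>>> move_arm --moves '[0,0,0.03,0,0.06,0.02,0.035,0.05,0.1,0.06,0.04,0.07,0.06,0.2,0.06,0.06,0.105,0.06,0.3,0.06,0.08,0.14,0.06,0.4,0.06,0.1,0.175,0.06,0.5,0.06,0.12,0.21,0.06,0.6,0.06,0.14,0.245,0.06,0.6,0.06,0.16,0.28,0.06,0.6,0.06]'

```text
clock: 1.0
tcp_pos: [0.4037, -0.2392, 0.2995]
orientation: [0.0, 0.869, 0.495, 0.0]
wrist_force: [1.0, -0.6, 0.1]
finger_gap: 0.0596
grip_force: 0.0
```

>>> move_arm --moves '[0.02,0.036,0,-0.05,0.06,0.04,0.072,0,-0.1,0.06,0.06,0.108,0,-0.15,0.06,0.08,0.144,0,-0.2,0.06,0.1,0.18,0,-0.25,0.06,0.12,0.216,0,-0.3,0.06,0.14,0.252,-0.01,-0.35,0.06,0.16,0.288,-0.02,-0.392,0.06,0.18,0.324,-0.03,-0.392,0.06,0.2,0.36,-0.04,-0.392,0.06,0.221,0.396,-0.04,-0.392,0.06,0.242,0.431,-0.04,-0.392,0.06]'

```text
clock: 2.0
tcp_pos: [0.6443, 0.1903, 0.2582]
orientation: [-0.0, 0.948, 0.317, -0.001]
wrist_force: [1.2, -0.8, 0.6]
finger_gap: 0.0599
grip_force: 0.0
```

```bash
python3 - <<'E'
from h import *
st()
c=cam('wrist');save(c,'w1.png');t=cam('top');save(t,'top1.png')
s=st()
p=np.array(s['tcp_pos']);print('tcp px',proj(c,p),proj(c,p-[0,0,.085]))
bl=blobs(c,(0,170,80),(5,255,255));print(bl)
for b in bl: print(onz(c,*b[0],.174))
E
```

```text
t 2.0 tcp [0.6443 0.1903 0.2582] tool-y ang -0.926 tz [-0. -0. -1.] j6 [ 0.17  0.51  0.39  1.45 -0.    2.66] F [ 1.2 -0.8  0.6] gap 0.05991831485213604
t 2.1 tcp [0.6459 0.1935 0.2559] tool-y ang -0.92 tz [-0.  0. -1.] j6 [0.17 0.52 0.4  1.45 0.   2.66] F [-0.  -0.2 -0.4] gap 0.06004858517471985
tcp px [309.68166482 311.27969313] [311.0157969  243.82319867]
[([596.8, 246.7], [544, 199, 96, 98, 7690]), ([305.5, 244.8], [277, 225, 57, 41, 2064]), ([51.4, 352.8], [26, 324, 53, 55, 2338])]
[0.74624958 0.05884544 0.174     ]
[0.64425513 0.19636478 0.174     ]
[0.48786213 0.28311199 0.174     ]
```

View pics/w1.png

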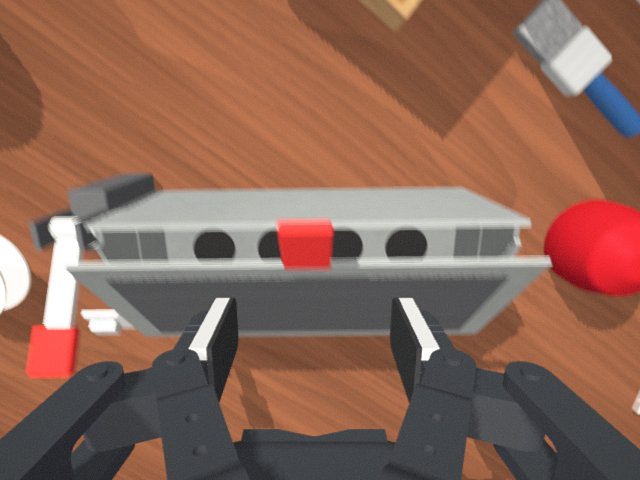

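The wrist view shows the door ajar and its edge level in the picture. The tab at (305,245) is centred between the fingers to within about 3 mm.

>>> move_arm --moves '[-0.001,0.003,-0.035,0,0.06,-0.001,0.003,-0.07,0,0.06,-0.001,0.003,-0.095,0,0.06,-0.001,0.003,-0.095,0,0.06,-0.001,0.003,-0.095,0,0.02,-0.001,0.003,-0.095,0,0.02,-0.001,0.003,-0.095,0,0.02,-0.001,0.003,-0.095,0,0.02,-0.001,0.003,-0.095,0,0.02]' --newtons 40

```text
clock: 2.85
tcp_pos: [0.6422, 0.1936, 0.1667]
orientation: [-0.002, 0.948, 0.318, 0.0]
wrist_force: [-4.5, 7.1, -1.8]
finger_gap: 0.0291
grip_force: 42.0
```

```bash
python3 - <<'E'
from h import *
s=st();p=np.array(s['tcp_pos'])
g=p+[0,0,.011]
r=(g[:2]-H)@np.array([np.cos(TH),np.sin(TH)]);z=g[2]-.065
R=np.hypot(r,z);a0=np.arctan2(z,r);print(r,z,R,np.degrees(a0),'door',a0-np.pi/6)
for d in np.linspace(0,1.95+np.pi/6-a0,21):
    a=a0+d;dr=R*np.cos(a)-r;print(round(dr*np.cos(TH),3),round(dr*np.sin(TH),3),round(R*np.sin(a)-z,3),round(a-np.pi/6,2))
E
```

```text
t 2.85 tcp [0.6422 0.1936 0.1667] tool-y ang -0.924 tz [-0.  0. -1.] j6 [0.17 0.53 0.19 1.24 0.   2.67] F [-4.5  7.1 -1.8] gap 0.029144708466781466
0.12066731135713815 0.1126765762365558 0.16509576270320475 43.038703465100255 door 0.2275683056571931
-0.0 -0.0 0.0 0.23
-0.008 -0.006 0.01 0.31
-0.017 -0.013 0.019 0.4
-0.026 -0.02 0.027 0.49
-0.036 -0.027 0.034 0.57
-0.046 -0.035 0.04 0.66
-0.057 -0.043 0.045 0.74
-0.068 -0.051 0.049 0.83
-0.079 -0.06 0.051 0.92
-0.091 -0.068 0.052 1.0
-0.102 -0.077 0.052 1.09
-0.113 -0.085 0.051 1.17
-0.124 -0.094 0.049 1.26
-0.135 -0.102 0.045 1.35
-0.146 -0.11 0.04 1.43
-0.156 -0.118 0.034 1.52
-0.166 -0.125 0.027 1.61
-0.176 -0.132 0.019 1.69
-0.184 -0.139 0.01 1.78
-0.193 -0.145 0.0 1.86
-0.2 -0.15 -0.01 1.95
```

>>> move_arm --moves '[-0.008,-0.006,0.01,0,0.02,-0.017,-0.013,0.019,0,0.02,-0.026,-0.02,0.027,0,0.02,-0.036,-0.027,0.034,0,0.02,-0.046,-0.035,0.04,0,0.02,-0.057,-0.043,0.045,0,0.02,-0.068,-0.051,0.049,0,0.02,-0.079,-0.06,0.051,0,0.02,-0.091,-0.068,0.052,0,0.02,-0.102,-0.077,0.052,0,0.02,-0.113,-0.085,0.051,0,0.02,-0.124,-0.094,0.049,0,0.02]'

```text
clock: 3.85
tcp_pos: [0.5194, 0.0992, 0.2156]
orientation: [-0.002, 0.948, 0.318, 0.003]
wrist_force: [-0.6, 8.8, -7.1]
finger_gap: 0.0293
grip_force: 45.7
```

>>> move_arm --moves '[-0.011,-0.008,-0.004,0,0.02,-0.022,-0.016,-0.009,0,0.02,-0.032,-0.024,-0.015,0,0.02,-0.042,-0.031,-0.022,0,0.02,-0.052,-0.038,-0.03,0,0.02,-0.06,-0.045,-0.039,0,0.02,-0.069,-0.051,-0.049,0,0.02,-0.075,-0.055,-0.057,0,0.02,-0.075,-0.055,-0.057,0,0.02,-0.075,-0.055,-0.057,0,0.02]'

```text
clock: 4.68
tcp_pos: [0.4442, 0.0413, 0.1585]
orientation: [0.001, 0.949, 0.316, 0.0]
wrist_force: [-4.9, -4.2, 3.7]
finger_gap: 0.0291
grip_force: 41.1
```

```bash
python3 - <<'E'
from h import *
s=st();g=np.array(s['tcp_pos'])+[0,0,.011]
r=(g[:2]-H)@np.array([np.cos(TH),np.sin(TH)]);z=g[2]-.065;print(np.hypot(r,z),np.arctan2(z,r)-np.pi/6)
E
```

```text
t 4.68 tcp [0.4442 0.0413 0.1585] tool-y ang -0.927 tz [ 0. -0. -1.] j6 [-0.09  0.11 -0.42  1.04 -0.    2.41] F [-4.9 -4.2  3.7] gap 0.02913391385927608
0.16602096242057107 1.9373194603602149
```

>>> move_arm --moves '[0,0,0,0,0.06,0,0,0,0,0.06,0,0,0.04,0,0.06,0,0,0.08,0,0.06,0,-0.04,0.09,0,0.04,0,-0.08,0.09,0,0.02,0,-0.12,0.09,0,0,0,-0.16,0.08,0,0,0.003,-0.182,0.06,0,0,0.003,-0.182,0.06,0,0,0.003,-0.182,0.06,0,0]'

```text
clock: 5.6
tcp_pos: [0.4473, -0.1407, 0.216]
orientation: [-0.001, 0.949, 0.316, -0.0]
wrist_force: [-0.9, 0.6, 0.1]
finger_gap: -0.0002
grip_force: 0.0
```

```bash
python3 - <<'E'
from h import *
st()
c=cam('wrist');save(c,'w2.png');t=cam('top');save(t,'top2.png');cam_s=cam('side');save(cam_s,'side2.png')
p=np.array(st()['tcp_pos']);print('tcp px',proj(c,p),proj(c,[p[0],p[1],.064]))
print(blobs(c,(22,120,100),(34,255,255),40),blobs(c,(8,180,120),(20,255,255),20))
E
```

```text
t 5.6 tcp [ 0.4473 -0.1407  0.216 ] tool-y ang -0.929 tz [-0.  0. -1.] j6 [-0.48  0.12 -0.26  1.19  0.    2.02] F [-0.9  0.6  0.1] gap -0.00019940850784145776
t 5.75 tcp [ 0.4478 -0.1391  0.2173] tool-y ang -0.925 tz [ 0. -0. -1.] j6 [-0.47  0.12 -0.26  1.19  0.    2.02] F [ 0.2 -0.3  0. ] gap 6.462629196818306e-05
tcp px [311.38477546 320.12721804] [312.53741656 220.10300015]
[([314.7, 180.1], [288, 175, 55, 19, 135]), ([451.0, 306.2], [432, 294, 56, 41, 465])] []
```

View pics/w2.png

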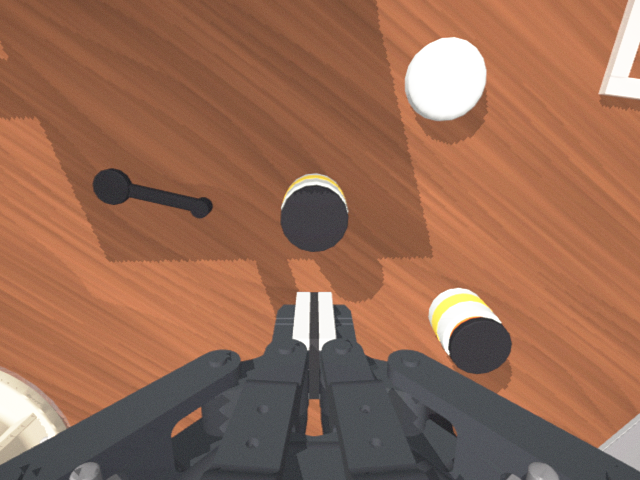

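View pics/top2.png

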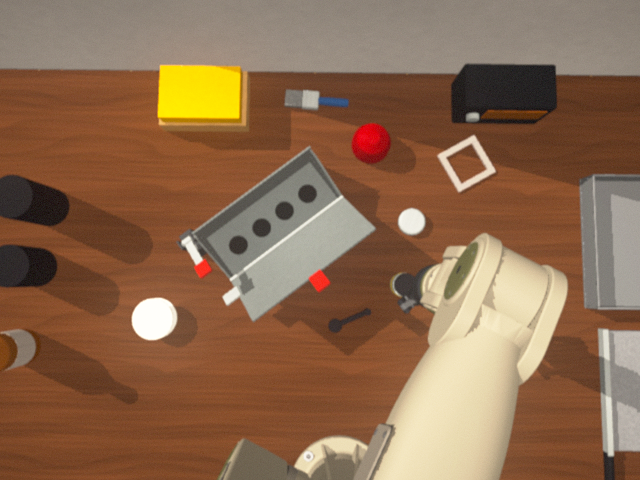

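The wrist view shows lid 1 at (314,218), directly under the closed fingers (predicted (312,220)), and lid 2 at (479,345). The top view shows the door fully down, the inside empty, and no extra cans where the arm had been hiding the counter.

>>> move_arm --moves '[0,0,-0.04,0,0,0,0,-0.08,0,0,0,0,-0.12,0,0,0,0,-0.14,0,0,0,0,-0.147,0,0,0,0,-0.151,0,0,0,0,-0.155,0,0,0,0,-0.157,0,0,0,0,-0.157,0,0]'

```text
clock: 6.5
tcp_pos: [0.4472, -0.1385, 0.0639]
orientation: [0.0, 0.948, 0.318, 0.001]
wrist_force: [-12.1, 7.6, 30.4]
finger_gap: 0.0001
grip_force: 15.3
```

```bash
python3 - <<'E'
from h import *
st();c=cam('wrist');st()
# can2 from previous wrist pic not needed; from top2/side2
import cv2
s=cam('side');print(blobs(s,(8,180,150),(20,255,255),3)[:8]);print([b for b in blobs(s,(0,0,0),(180,255,60),100) if b[1][4]<900])
E
```

```text
t 6.5 tcp [ 0.4472 -0.1385  0.0639] tool-y ang -0.924 tz [ 0.  0. -1.] j6 [-0.47  0.24 -0.51  0.82  0.    2.02] F [-12.1   7.6  30.4] gap 6.885812176364071e-05
t 6.55 tcp [ 0.4472 -0.1385  0.0639] tool-y ang -0.924 tz [ 0.  0. -1.] j6 [-0.47  0.24 -0.51  0.82  0.    2.02] F [-12.5   7.6  31.3] gap 0.00039958555641350847
[([441.3, 116.4], [440, 116, 4, 2, 7]), ([514.8, 137.0], [514, 136, 2, 3, 4]), ([310.3, 158.4], [300, 144, 21, 34, 182]), ([407.3, 146.3], [406, 145, 3, 4, 6]), ([251.0, 155.0], [251, 153, 1, 5, 5]), ([496.2, 157.8], [496, 157, 2, 3, 4]), ([397.1, 169.3], [395, 165, 5, 9, 32]), ([442.3, 179.1], [439, 168, 9, 31, 113])]
[([617.3, 25.8], [611, 0, 14, 56, 442]), ([610.5, 91.2], [607, 65, 9, 55, 228]), ([607.9, 151.7], [604, 129, 11, 48, 222]), ([379.1, 181.9], [362, 151, 34, 67, 789]), ([420.1, 178.2], [412, 167, 18, 20, 242]), ([602.4, 217.0], [597, 185, 14, 62, 216]), ([402.3, 259.0], [392, 242, 22, 31, 229]), ([293.8, 287.8], [286, 283, 15, 12, 112]), ([306.3, 305.1], [299, 301, 15, 10, 102])]
```

>>> move_arm --moves '[0,0,0.035,0,0.0854,0,0,0.045,0,0.0854,0,0,0.045,0,0.0854,0,0,0.045,0,0.0854,0,0,0.045,0,0.0854,0,0,0.01,0,0.0854,0,0,-0.02,0,0.0854,0,0,-0.03,0,0.0854,0,0,-0.03,0,0.045,0,0,-0.03,0,0.045,0,0,-0.03,0,0.045,0,0,-0.03,0,0.045]' --newtons 40

```text
clock: 7.6
tcp_pos: [0.448, -0.1401, 0.0302]
orientation: [0.001, 0.948, 0.317, 0.001]
wrist_force: [0.0, 0.2, -2.2]
finger_gap: 0.0525
grip_force: 42.2
```

```bash
python3 - <<'E'
from h import *
s=st();p=np.array(s['tcp_pos'])[:2]
for y in(-.06,.06):print(S(.061,y),S(.061,y)-p)
print(s['grip_force'])
E
```

```text
t 7.6 tcp [ 0.448  -0.1401  0.0302] tool-y ang -0.926 tz [ 0. -0. -1.] j6 [-0.47  0.29 -0.55  0.73 -0.    2.02] F [ 0.   0.2 -2.2] gap 0.05252574598143889
[0.63281699 0.10672712] [0.18477287 0.24681001]
[0.56067318 0.20261909] [0.11262905 0.34270198]
42.222238183021545
```

>>> move_arm --moves '[0,0,0.035,0,0.045,0,0,0.075,0,0.045,0,0,0.115,0,0.045,0,0,0.155,0,0.045,0,0,0.195,0,0.045,0.01,0.03,0.22,0,0.045,0.022,0.067,0.22,0,0.045,0.034,0.104,0.22,0,0.045,0.046,0.141,0.22,0,0.045,0.058,0.178,0.22,0,0.045,0.07,0.215,0.22,0,0.045,0.082,0.252,0.22,0,0.045]'

```text
clock: 8.6
tcp_pos: [0.5295, 0.1142, 0.2503]
orientation: [0.0, 0.948, 0.317, 0.001]
wrist_force: [0.2, -1.3, -2.0]
finger_gap: 0.0525
grip_force: 44.1
```

>>> move_arm --moves '[0.012,0.037,0,0,0.045,0.024,0.074,0,0,0.045,0.031,0.091,0,0,0.045,0.031,0.091,-0.03,0,0.045,0.031,0.091,-0.06,0,0.045,0.031,0.091,-0.06,0,0.045]'

```text
clock: 9.1
tcp_pos: [0.5566, 0.2033, 0.1837]
orientation: [-0.0, 0.948, 0.317, -0.005]
wrist_force: [-2.3, -0.2, -3.2]
finger_gap: 0.0529
grip_force: 43.8
```

```bash
python3 - <<'E'
from h import *
s=st();c=cam('wrist');save(c,'w3.png');s=st();print(S(.061,.06)-np.array(s['tcp_pos'])[:2])
E
```

```text
t 9.1 tcp [0.5566 0.2033 0.1837] tool-y ang -0.925 tz [-0.01 -0.   -1.  ] j6 [ 0.21  0.38 -0.    1.2  -0.    2.71] F [-2.3 -0.2 -3.2] gap 0.05287769420652497
t 9.15 tcp [0.5576 0.2031 0.1866] tool-y ang -0.925 tz [-0.01 -0.   -1.  ] j6 [ 0.21  0.37  0.    1.21 -0.    2.71] F [-0.2 -1.1 -3.1] gap 0.05255524596654481
[ 0.00311193 -0.00045052]
```

View pics/w3.png

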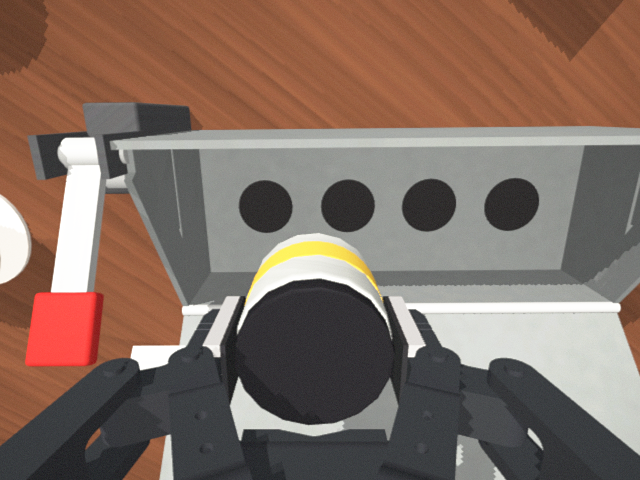

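The wrist view shows the can held with its lid home (no orange) above the safe. The hinge line runs along v≈308 from u≈183 to 618, and the safe's far top edge runs from (115,147) towards the right.

```bash
python3 - <<'E'
from h import *
c=cam('wrist');st()
for x,y,z in((0,.154,.065),(0,-.154,.065),(.122,.154,.131),(.122,-.154,.131)):print(proj(c,[*S(x,y),z]).round(0))
for q,z in(((183,308),.065),((618,306),.065),((117,145),.131)):
    w=onz(c,*q,z)[:2]-H;print('safe',w@[np.cos(TH),np.sin(TH)],w@[-np.sin(TH),np.cos(TH)])
E
```

```text
t 9.2 tcp [0.5592 0.2031 0.1891] tool-y ang -0.926 tz [-0. -0. -1.] j6 [ 0.21  0.37  0.01  1.21 -0.    2.71] F [ 0.1  0.8 -1.7] gap 0.053049638127570145
[188. 310.]
[613. 310.]
[120. 143.]
[774. 143.]
safe 0.0012614694049431557 0.1571884651201788
safe 0.003295954635928202 -0.1570501025411079
safe 0.12103429207924708 0.15539769982183363
```

>>> move_arm --moves '[0.001,0,-0.035,0,0.045,0.001,0,-0.07,0,0.045,0.001,0,-0.105,0,0.045,0.001,0,-0.135,0,0.045,0.001,0,-0.15,0,0.045,0.001,0,-0.154,0,0.045,0.001,0,-0.155,0,0.045,0.001,0,-0.155,0,0.045]'

```text
clock: 9.87
tcp_pos: [0.5633, 0.2034, 0.0367]
orientation: [0.0, 0.949, 0.317, 0.002]
wrist_force: [0.4, -0.0, -2.4]
finger_gap: 0.0526
grip_force: 44.0
```

>>> move_arm --moves '[0,0,-0.003,0,0.045,0,0,-0.003,0,0.045,0,0,-0.003,0,0.072,0,0,-0.003,0,0.072,0,0,-0.003,0,0.072,0,0,0.03,0,0.072,0,0,0.07,0,0.072,0,0,0.11,0,0.072,0,0,0.15,0,0.05,0,0,0.19,0,0.02,0,0,0.2,0,0]'

```text
clock: 10.78
tcp_pos: [0.5636, 0.2039, 0.2419]
orientation: [0.001, 0.948, 0.317, 0.005]
wrist_force: [0.5, 0.4, 1.0]
finger_gap: 0.0367
grip_force: 0.0
```

```bash
python3 - <<'E'
from h import *
s=st();c=cam('wrist');save(c,'w4.png');t=cam('top');save(t,'top4.png')
d=cam('side');save(d,'side4.png');st()
im=np.hstack([cv2.resize(c['img'],(400,300)),cv2.resize(t['img'],(400,300))]);im=np.vstack([im,np.hstack([cv2.resize(d['img'][150:390,300:620],(400,300)),cv2.resize(t['img'][200:380,360:600],(400,300))])])
cv2.imwrite('pics/m4.png',im[:,:,::-1])
E
```

```text
t 10.78 tcp [0.5636 0.2039 0.2419] tool-y ang -0.926 tz [ 0.01  0.   -1.  ] j6 [ 0.21  0.35  0.11  1.32 -0.    2.71] F [0.5 0.4 1. ] gap 0.03673140565510491
t 10.93 tcp [0.5618 0.2034 0.2354] tool-y ang -0.926 tz [ 0.  0. -1.] j6 [ 0.21  0.36  0.1   1.31 -0.    2.71] F [ 0.6  0.1 -1.1] gap 0.013285144219499069
```

View pics/m4.png

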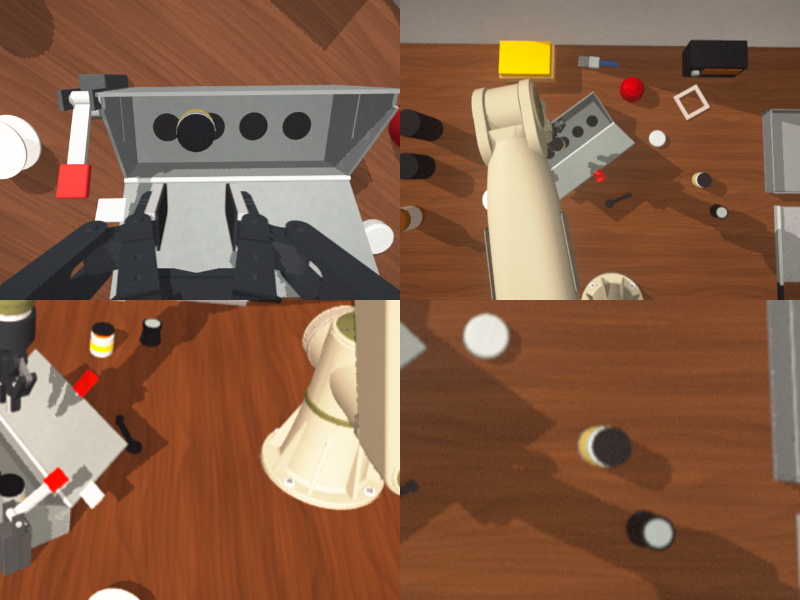

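Can 1 stands upright in the safe, in front of the dark discs on its back wall. Can 2 is still in its place at top-view pixel (486,288), with its lid proud.

>>> move_arm --moves '[-0.008,-0.035,0.01,0,0,-0.016,-0.075,0.01,0,0,-0.025,-0.115,0.01,0,0,-0.034,-0.155,0.01,0,0,-0.043,-0.195,0.01,0,0,-0.052,-0.235,0.01,0,0,-0.061,-0.275,0.01,0,0,-0.07,-0.315,0.01,0,0,-0.079,-0.355,0.01,0,0,-0.088,-0.395,0.01,0,0,-0.097,-0.435,0,0,0,-0.106,-0.475,-0.01,0,0]'

```text
clock: 11.93
tcp_pos: [0.4539, -0.272, 0.2223]
orientation: [-0.001, 0.949, 0.317, -0.001]
wrist_force: [1.4, 0.2, -0.1]
finger_gap: -0.0003
grip_force: 0.0
```

>>> move_arm --moves '[-0.009,-0.035,-0.01,0,0,-0.01,-0.044,-0.02,0,0,-0.01,-0.044,-0.02,0,0]'

```text
clock: 12.18
tcp_pos: [0.4429, -0.3157, 0.1998]
orientation: [-0.003, 0.949, 0.315, -0.002]
wrist_force: [-0.0, 0.5, -0.3]
finger_gap: 0.0002
grip_force: 0.0
```

```bash
python3 - <<'E'
from h import *
s=st();c=cam('wrist');save(c,'w5.png');p=np.array(st()['tcp_pos'])
g=proj(c,[p[0],p[1],.064]);print('lid px should be',g)
h=cv2.cvtColor(c['img'],cv2.COLOR_RGB2HSV);m=(h[:,:,2]<70).astype(np.uint8)
n,l,sx,ce=cv2.connectedComponentsWithStats(m)
for i in range(1,n):
    if 800<sx[i,4]<9000: print(ce[i],sx[i],onz(c,*ce[i],.064)[:2]-p[:2])
E
```

```text
t 12.18 tcp [ 0.4429 -0.3157  0.1998] tool-y ang -0.931 tz [-0.01  0.   -1.  ] j6 [-0.77  0.27 -0.11  1.2  -0.    1.73] F [-0.   0.5 -0.3] gap 0.00020636778806817994
t 12.23 tcp [ 0.4436 -0.3142  0.2011] tool-y ang -0.929 tz [-0.  0. -1.] j6 [-0.76  0.27 -0.1   1.2   0.    1.74] F [-0.2  0.4 -0.3] gap -0.0002013792314500024
lid px should be [313.76434958 225.3502699 ]
[318.00413109 226.70035803] [ 284  192   69   69 3631] [ 0.00101306 -0.00302383]
[331.54397544 439.94612433] [ 200  347  261  133 6515] [-0.14355578 -0.12597216]
[167.72508485 440.12434434] [  85  360  168  120 6482] [-0.22845287 -0.01370967]
```

>>> move_arm --moves '[0.001,-0.003,-0.04,0,0,0.001,-0.003,-0.08,0,0,0.001,-0.003,-0.115,0,0,0.001,-0.003,-0.13,0,0,0.001,-0.003,-0.135,0,0,0.001,-0.003,-0.139,0,0,0.001,-0.003,-0.142,0,0,0.001,-0.003,-0.142,0,0,0.001,-0.003,-0.142,0,0]'

```text
clock: 12.98
tcp_pos: [0.4472, -0.3166, 0.0649]
orientation: [0.0, 0.948, 0.318, 0.001]
wrist_force: [-2.9, 3.7, 9.2]
finger_gap: 0.0001
grip_force: 4.3
```

Contact is at 9 N. I'll press a little harder to be sure the lid is home, then back off, open and grasp.

>>> move_arm --moves '[0,0,-0.002,0,0,0,0,-0.003,0,0,0,0,-0.003,0,0]'

```text
clock: 13.23
tcp_pos: [0.4468, -0.3159, 0.0642]
orientation: [0.0, 0.948, 0.318, 0.001]
wrist_force: [-8.1, 11.3, 27.4]
finger_gap: -0.0001
grip_force: 13.5
```

>>> move_arm --moves '[0,0,0.035,0,0.0854,0,0,0.045,0,0.0854,0,0,0.045,0,0.0854,0,0,0.045,0,0.0854,0,0,0.045,0,0.0854,0,0,0.01,0,0.0854,0,0,-0.02,0,0.0854,0,0,-0.03,0,0.0854,0,0,-0.03,0,0.045,0,0,-0.03,0,0.045,0,0,-0.03,0,0.045,0,0,-0.03,0,0.045]' --newtons 40

```text
clock: 14.23
tcp_pos: [0.4474, -0.3186, 0.031]
orientation: [0.001, 0.948, 0.317, 0.001]
wrist_force: [-0.7, -0.3, -3.0]
finger_gap: 0.0527
grip_force: 42.2
```

```bash
python3 - <<'E'
from h import *
s=st();p=np.array(s['tcp_pos'])[:2];print(S(.061,-.06)-p)
E
```

```text
t 14.23 tcp [ 0.4474 -0.3186  0.031 ] tool-y ang -0.926 tz [ 0. -0. -1.] j6 [-0.76  0.41 -0.35  0.8   0.    1.73] F [-0.7 -0.3 -3. ] gap 0.05270446816827827
[0.18540116 0.42527937]
```

>>> move_arm --moves '[0,0,0.035,0,0.045,0,0,0.075,0,0.045,0,0,0.115,0,0.045,0,0,0.155,0,0.045,0,0,0.195,0,0.045,0.01,0.03,0.215,0,0.045,0.025,0.065,0.215,0,0.045,0.04,0.1,0.215,0,0.045,0.056,0.135,0.215,0,0.045,0.072,0.17,0.215,0,0.045,0.088,0.205,0.215,0,0.045,0.104,0.24,0.215,0,0.045]'

```text
clock: 15.23
tcp_pos: [0.5511, -0.076, 0.246]
orientation: [0.001, 0.949, 0.317, 0.001]
wrist_force: [-0.6, -0.4, -2.0]
finger_gap: 0.0526
grip_force: 44.1
```

>>> move_arm --moves '[0.016,0.035,0,0,0.045,0.032,0.07,0,0,0.045,0.048,0.105,0,0,0.045,0.064,0.14,0,0,0.045,0.08,0.17,0,0,0.045,0.081,0.185,0,0,0.045,0.081,0.185,-0.04,0,0.045,0.081,0.185,-0.08,0,0.045,0.081,0.185,-0.12,0,0.045,0.081,0.185,-0.12,0,0.045,0.081,0.185,-0.12,0,0.045]'

```text
clock: 16.15
tcp_pos: [0.6291, 0.107, 0.1232]
orientation: [-0.001, 0.949, 0.317, -0.003]
wrist_force: [0.5, -0.2, -0.9]
finger_gap: 0.0529
grip_force: 43.7
```

```bash
python3 - <<'E'
from h import *
s=st();c=cam('wrist');save(c,'w6.png');p=np.array(s['tcp_pos'])[:2];print(S(.061,-.06)-p)
E
```

```text
t 16.15 tcp [0.6291 0.107  0.1232] tool-y ang -0.926 tz [-0.01 -0.   -1.  ] j6 [ 0.04  0.49  0.03  1.11 -0.    2.54] F [ 0.5 -0.2 -0.9] gap 0.05288411647368612
[ 0.00369995 -0.00023663]
```

View pics/w6.png

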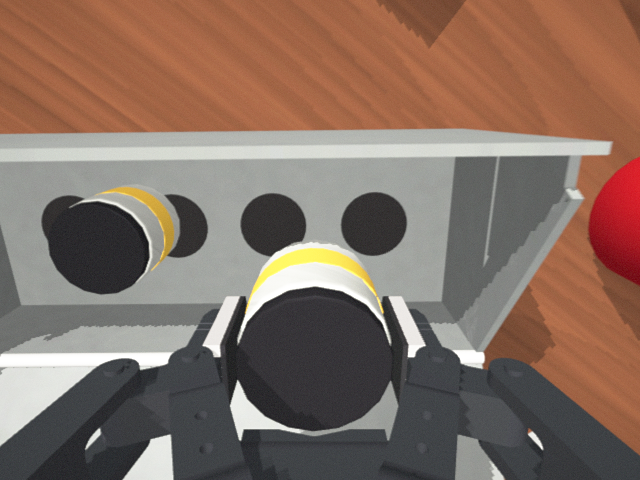

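Both lids are home. Can 1 stands at the left of the safe, and can 2 is held above its place.

>>> move_arm --moves '[0,0,-0.035,0,0.045,0,0,-0.07,0,0.045,0,0,-0.085,0,0.045,0,0,-0.089,0,0.045,0,0,-0.089,0,0.045,0,0,-0.089,0,0.045]'

```text
clock: 16.7
tcp_pos: [0.6342, 0.1072, 0.0391]
orientation: [0.001, 0.949, 0.317, 0.003]
wrist_force: [1.1, -0.6, -1.9]
finger_gap: 0.0527
grip_force: 44.0
```

>>> move_arm --moves '[0,0,-0.004,0,0.045,0,0,-0.0045,0,0.045,0,0,-0.0045,0,0.072,0,0,-0.0045,0,0.072,0,0,-0.0045,0,0.072,0,0,0.03,0,0.072,0,0,0.07,0,0.072,0,0,0.11,0,0.072,0,0,0.15,0,0.06,0,0,0.19,0,0.06,-0.02,-0.01,0.2,0,0.06,-0.05,-0.02,0.2,0,0.06]'

```text
clock: 17.7
tcp_pos: [0.5855, 0.0873, 0.2404]
orientation: [0.002, 0.948, 0.317, 0.005]
wrist_force: [-0.4, -0.3, 0.6]
finger_gap: 0.06
grip_force: 0.0
```

```bash
python3 - <<'E'
from h import *
s=st();c=cam('wrist');d=cam('side');t=cam('top');s=st();print(np.array([.4442,.0413,.1585])-s['tcp_pos'])
im=np.hstack([cv2.resize(c['img'],(400,300)),cv2.resize(t['img'],(400,300))]);im=np.vstack([im,np.hstack([cv2.resize(d['img'][180:390,220:500],(400,300)),cv2.resize(d['img'],(400,300))])])
cv2.imwrite('pics/m7.png',im[:,:,::-1])
E
```

```text
t 17.7 tcp [0.5855 0.0873 0.2404] tool-y ang -0.925 tz [ 0.01 -0.   -1.  ] j6 [ 0.01  0.34  0.08  1.31 -0.    2.51] F [-0.4 -0.3  0.6] gap 0.05998056765649457
t 17.85 tcp [0.5792 0.087  0.2361] tool-y ang -0.927 tz [-0. -0. -1.] j6 [ 0.01  0.34  0.07  1.31 -0.    2.51] F [ 0.3  0.4 -0.4] gap 0.06018768199602495
[-0.13504507 -0.04565084 -0.07760722]
```

View pics/m7.png

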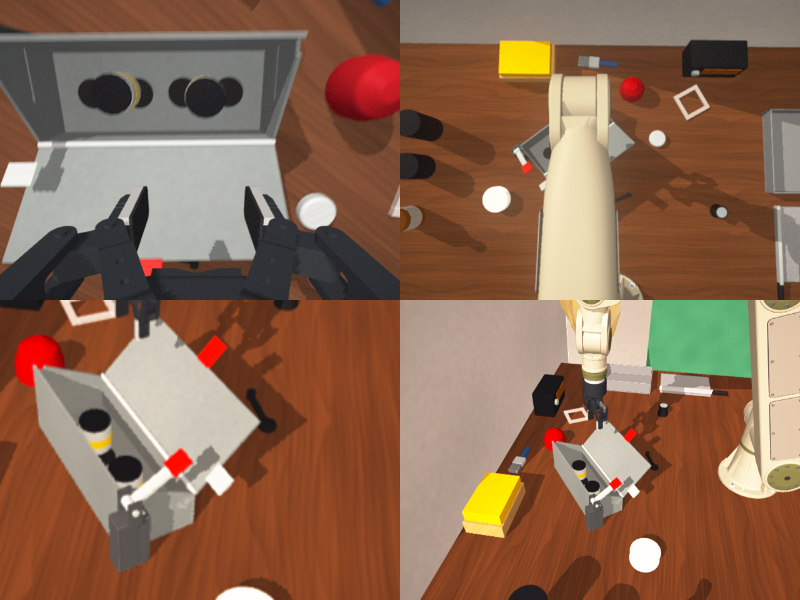

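Both cans stand upright in the safe and none remain on the counter. Next I grasp the tab again to close the door.

>>> move_arm --moves '[-0.035,-0.012,0.01,0,0.06,-0.07,-0.024,0.01,0,0.06,-0.105,-0.036,0.01,0,0.06,-0.135,-0.0455,0,0,0.06,-0.135,-0.0455,-0.03,0,0.06,-0.135,-0.0455,-0.06,0,0.06,-0.135,-0.0455,-0.078,0,0.06,-0.135,-0.0455,-0.078,0,0.02,-0.135,-0.0455,-0.078,0,0.02,-0.135,-0.0455,-0.078,0,0.02,-0.135,-0.0455,-0.078,0,0.02,-0.135,-0.0455,-0.078,0,0.02]' --newtons 40

```text
clock: 18.85
tcp_pos: [0.4462, 0.0428, 0.1582]
orientation: [-0.001, 0.948, 0.317, -0.0]
wrist_force: [-2.4, 3.9, -3.3]
finger_gap: 0.0293
grip_force: 40.1
```

```bash
python3 - <<'E'
from h import *
s=st();p=np.array(s['tcp_pos'])
g=p+[0,0,.011]
r=(g[:2]-H)@np.array([np.cos(TH),np.sin(TH)]);z=g[2]-.065
R=np.hypot(r,z);a0=np.arctan2(z,r);print(R,'door',a0-np.pi/6)
for i,a in enumerate(np.linspace(a0,np.pi/6,25)):
    dr=R*np.cos(a)-r;v=np.array([dr*np.cos(TH),dr*np.sin(TH),R*np.sin(a)-z])
    if i==13: b=o
    print((v-(b if i>12 else 0)).round(3),round(a-np.pi/6,2)); o=v
E
```

```text
t 18.85 tcp [0.4462 0.0428 0.1582] tool-y ang -0.925 tz [-0.  0. -1.] j6 [-0.08  0.11 -0.41  1.05  0.    2.41] F [-2.4  3.9 -3.3] gap 0.029258410414853518
0.16391742582397523 door 1.9292855008932226
[0. 0. 0.] 1.93
[0.007 0.005 0.01 ] 1.85
[0.015 0.011 0.019] 1.77
[0.023 0.017 0.027] 1.69
[0.031 0.024 0.035] 1.61
[0.041 0.031 0.041] 1.53
[0.05  0.038 0.047] 1.45
[0.06  0.045 0.051] 1.37
[0.07  0.053 0.055] 1.29
[0.08  0.061 0.058] 1.21
[0.091 0.068 0.059] 1.13
[0.101 0.076 0.06 ] 1.05
[0.112 0.084 0.059] 0.96
[ 0.01   0.008 -0.002] 0.88
[ 0.021  0.016 -0.004] 0.8
[ 0.031  0.023 -0.008] 0.72
[ 0.041  0.031 -0.013] 0.64
[ 0.05   0.038 -0.018] 0.56
[ 0.059  0.045 -0.025] 0.48
[ 0.068  0.051 -0.032] 0.4
[ 0.076  0.057 -0.041] 0.32
[ 0.084  0.063 -0.05 ] 0.24
[ 0.091  0.068 -0.06 ] 0.16
[ 0.097  0.073 -0.07 ] 0.08
[ 0.103  0.077 -0.081] 0.0
```

>>> move_arm --moves '[0.007,0.005,0.01,0,0.02,0.015,0.011,0.019,0,0.02,0.023,0.017,0.027,0,0.02,0.031,0.024,0.035,0,0.02,0.041,0.031,0.041,0,0.02,0.05,0.038,0.047,0,0.02,0.06,0.045,0.051,0,0.02,0.07,0.053,0.055,0,0.02,0.08,0.061,0.058,0,0.02,0.091,0.068,0.059,0,0.02,0.101,0.076,0.06,0,0.02,0.112,0.084,0.059,0,0.02]'

```text
clock: 19.85
tcp_pos: [0.5564, 0.1276, 0.2178]
orientation: [-0.002, 0.948, 0.318, -0.002]
wrist_force: [-10.0, 6.1, 4.4]
finger_gap: 0.0291
grip_force: 47.8
```

>>> move_arm --moves '[0.01,0.008,-0.002,0,0.02,0.021,0.016,-0.004,0,0.02,0.031,0.023,-0.008,0,0.02,0.041,0.031,-0.013,0,0.02,0.05,0.038,-0.018,0,0.02,0.059,0.045,-0.025,0,0.02,0.068,0.051,-0.032,0,0.02,0.076,0.057,-0.041,0,0.02,0.084,0.063,-0.05,0,0.02,0.091,0.068,-0.06,0,0.02,0.097,0.073,-0.07,0,0.02,0.102,0.077,-0.08,0,0.02]'

```text
clock: 20.85
tcp_pos: [0.6595, 0.2068, 0.1388]
orientation: [-0.003, 0.948, 0.319, 0.0]
wrist_force: [-27.9, -0.2, 48.4]
finger_gap: 0.0294
grip_force: 46.0
```

>>> move_arm --moves '[0.001,0.001,-0.003,0,0.02,0.001,0.001,-0.005,0,0.02,0.001,0.001,-0.005,0,0.02,0.001,0.001,-0.005,0,0.02]'

```text
clock: 21.18
tcp_pos: [0.66, 0.2072, 0.1381]
orientation: [-0.002, 0.948, 0.318, 0.001]
wrist_force: [-17.6, 5.7, 22.9]
finger_gap: 0.0291
grip_force: 44.7
```

```bash
python3 - <<'E'
from h import *
s=st();g=np.array(s['tcp_pos'])+[0,0,.011]
r=(g[:2]-H)@np.array([np.cos(TH),np.sin(TH)]);z=g[2]-.065;print(np.hypot(r,z),np.arctan2(z,r)-np.pi/6)
E
```

```text
t 21.18 tcp [0.66   0.2072 0.1381] tool-y ang -0.923 tz [ 0.  0. -1.] j6 [0.19 0.58 0.21 1.2  0.   2.68] F [-17.6   5.7  22.9] gap 0.02914874040792855
0.16594710609060007 0.0077180283407589645
```

The door looks to be on its stop. I'll release it, back off and check.

>>> move_arm --moves '[0,0,0,0,0.06,0,0,0,0,0.06,0,0,0,0,0.06,0,0,0.035,0,0.06,0,0,0.07,0,0.06,0,0,0.1,0,0.03,-0.02,0,0.12,0,0,-0.05,0.02,0.12,0,0,-0.085,0.04,0.12,0,0,-0.12,0.06,0.12,0,0,-0.15,0.07,0.12,0,0,-0.15,0.07,0.12,0,0]'

```text
clock: 22.18
tcp_pos: [0.5064, 0.2754, 0.252]
orientation: [-0.0, 0.948, 0.319, -0.001]
wrist_force: [-0.2, 0.1, -0.2]
finger_gap: 0.0001
grip_force: 0.0
```

```bash
python3 - <<'E'
from h import *
c=cam('wrist');save(c,'w8.png');s=st();d=cam('side')
print('side',blobs(d,(0,170,110),(5,255,255)));bl=blobs(c,(0,170,80),(5,255,255));print('wrist',bl)
print('shut tab expected side px',proj(d,[*S(.143,0),.1475]),proj(d,[*S(.130,0),.158]),'wrist',proj(c,[*S(.143,0),.1475]))
print('pad expected',S(.041,.1715),[onz(c,*b[0],.164) for b in bl])
E
```

```text
t 22.23 tcp [0.5093 0.2748 0.2522] tool-y ang -0.923 tz [-0. -0. -1.] j6 [ 0.36  0.32  0.08  1.34 -0.    2.85] F [1.6 0.8 0.1] gap 0.0002614647689811218
side [([244.6, 219.0], [230, 204, 35, 37, 748]), ([262.5, 261.4], [251, 256, 24, 12, 193]), ([344.6, 293.2], [334, 283, 22, 22, 254])]
wrist [([571.7, 107.7], [529, 71, 90, 76, 4341]), ([275.9, 276.5], [252, 250, 47, 53, 2086])]
shut tab expected side px [260.79067372 261.44515578] [266.30190608 255.73294915] wrist [575.5204279  106.44090121]
pad expected [0.47765756 0.27969475] [array([0.6539752 , 0.21317848, 0.164     ]), array([0.47788476, 0.28303061, 0.164     ])]
```

View pics/w8.png

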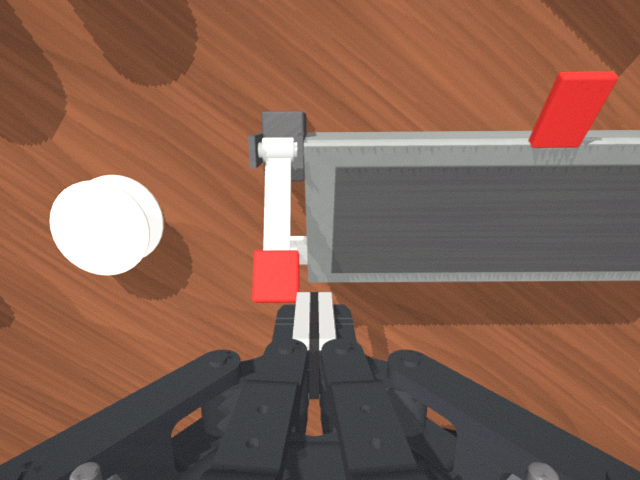

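The wrist view shows the door flush shut, with the tab at (572,108) as expected, and the hasp pad at (276,277). Now I press the hasp.

>>> move_arm --moves '[-0.0355,0.0065,-0.03,0,0,-0.0355,0.0065,-0.06,0,0,-0.0355,0.0065,-0.072,0,0,-0.036,0.006,-0.084,0,0,-0.037,0.005,-0.096,0,0,-0.039,0.004,-0.108,0,0,-0.041,0.002,-0.12,0,0,-0.042,0.002,-0.13,0,0,-0.042,0.002,-0.138,0,0,-0.042,0.002,-0.142,0,0,-0.042,0.002,-0.142,0,0]'

```text
clock: 23.2
tcp_pos: [0.4709, 0.2753, 0.1136]
orientation: [0.001, 0.949, 0.316, 0.002]
wrist_force: [-9.1, -6.2, 27.7]
finger_gap: -0.0
grip_force: 14.8
```

>>> move_arm --moves '[0,0,-0.002,0,0,0,0,-0.002,0,0,0,0,0.03,0,0,0,0,0.07,0,0,0,0,0.11,0,0,-0.03,0,0.15,0,0,-0.05,0,0.16,0,0,-0.05,0,0.16,0,0]'

```text
clock: 23.87
tcp_pos: [0.4189, 0.2764, 0.2746]
orientation: [-0.001, 0.948, 0.317, 0.003]
wrist_force: [0.7, 0.2, -0.8]
finger_gap: -0.0
grip_force: 0.0
```

```bash
python3 - <<'E'
from h import *
c=cam('wrist');s=st();d=cam('side');t=cam('top')
print('side',blobs(d,(0,170,110),(5,255,255)))
for a in(0.75,.68,.5):
    th=np.pi/6-a;print(a,proj(d,[*S(.115-.085*np.cos(th),.1715),.118+.085*np.sin(th)]))
im=np.hstack([cv2.resize(c['img'],(400,300)),cv2.resize(t['img'],(400,300))]);im=np.vstack([im,np.hstack([cv2.resize(d['img'][180:390,220:500],(400,300)),cv2.resize(d['img'],(400,300))])])
cv2.imwrite('pics/m9.png',im[:,:,::-1])
E
```

```text
t 23.92 tcp [0.4201 0.2763 0.2723] tool-y ang -0.925 tz [ 0.  0. -1.] j6 [ 0.42  0.16 -0.07  1.33 -0.    2.92] F [ 0.8  0.3 -0.8] gap 6.288672450978118e-05
side [([244.4, 219.0], [230, 204, 35, 37, 745]), ([262.4, 261.4], [251, 256, 24, 12, 194]), ([348.6, 313.6], [338, 307, 21, 14, 179])]
0.75 [347.55884521 314.00170578]
0.68 [348.16600468 311.7818148 ]
0.5 [348.91011108 306.25238691]
```

View pics/m9.png

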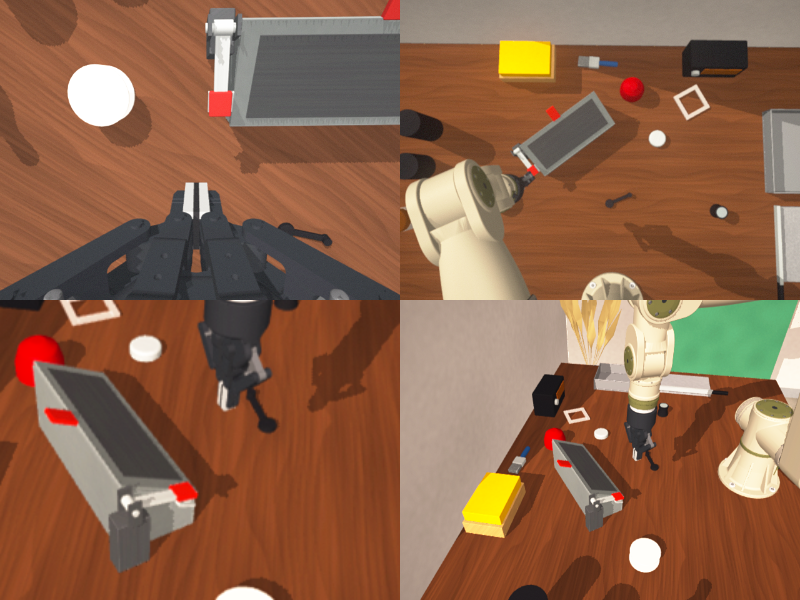

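The hasp is down: its pad sits at side pixel (349,314), against (348,314) expected at 0.75 rad. The door is shut, the bystanders haven't moved, and the robot is clear of everything.

```bash
python3 -c "
from workcell import env
print(env.hand_in())"
```

```text
the job is handed in; nothing more can be done
None
```

Job handed in at about 24 s of robot time: both film cans stand in the safe with lids pressed home, the door is shut and the hasp is held down; the hand-in returned no verdict.

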